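# Sweep the wood slices through the gate into the catch drawer

## Robot

A 6-joint arm with a two-finger parallel gripper is mounted at the origin on the work surface. World frame = base frame: x ahead of the robot, y to its left, z up, the work surface at z = 0. Lengths are in m, angles in rad, forces in N, time in s.
With the tool pointing down it reaches from about 0.35 to 0.875 m from the base axis. Payload 15.5 kg.
Tool frame: the origin (TCP) lies on the mounting face of the last link; the fingertips stand 173 mm ahead of it and the grasp point (between the pads) lies 155 mm ahead of it; z points along the fingers, x is the direction in which the jaws open and shut, and the axes are right-handed (so a half turn about z gives the same grasp; the last joint's range is limited). The gripper opens to 85 mm and grips with 20 to 120 N. Pads are 22 mm wide; open, the fingers measure 114 mm over their backs; the gripper's body (76 mm by 85 mm) begins 54 mm behind the grasp point. The pads swing forward as they close: fully open they stand 13 mm farther back than shut.
Start: joints at [-1.278, 0.494, 1.345, -0, 1.302, -0.096], TCP at [0.236, -0.579, 0.405] pointing down, gripper open.
Joint ranges: [-2.91, 2.91], [-0.82, 2.16], [0.22, 2.67], [-1.22, 4.37], [0.12, 2.79], [-3.08, 3.08]. Speed limits (rad/s): [1.89, 1.89, 2.57, 3.01, 3.01, 3.01].

## Interface

Orientations are given as a rotation vector (axis times angle).
In Python, from rig import * gives the robot as it stands.
- The arm moves only by the shell command python3 -m inch 'ROWS' [FORCE]. ROWS is JSON, a list of rows, each a list of 7 numbers: the finger opening in m, from 0 to 0.0854, then the shift along the tool's x, y, z in m, then the turn, a rotation vector about the tool's x, y, z in rad. A call has 1 to 8 rows; each row is the pose to reach, as a shift and turn from the pose measured when the call began, along the tool's axes at that moment; what a row does not reach only later rows make up. A row lasts 1/10 s, in which the tool goes at most 50 mm and 8.59 degrees, less where a joint would pass 70% of its speed; a pose out of reach is approached as far as the arm can. A call with a gripper value outside its range is refused whole. The fingers move at their own pace and stop on an object; FORCE is the grip in N (left out, the last holds). Time passes only in rows, so rows that repeat a pose let the fingers close. It gives the time, the measured TCP pose, the force and the opening at its end, in the units of the state.
- state(): the state, without advancing time (a new reading comes with each control period).
- capture(name): name is "side" or "top" or "wrist"; returns (picture, depth): 420x560x3 uint8, blue, green, red; 420x560 float32, m along the optical axis (not along the pixel's ray), 0 where there is no reading.
- camera_params(name): a dict with "vfov" (degrees; the focal length in pixels is half the picture's height over the tangent of half this angle, whatever the lens; pixels are square), "cx", "cy" (the principal point, pixels), "pose" (4x4, takes a point from camera to world coordinates); the wrist camera has in their place "T_tool_cam" (4x4, takes a point from camera to tool coordinates, whose origin is the TCP and whose axes are the tool frame's). Camera axes: x right, y up, looking along -z (the intrinsics and any distortion apply to the point x, -y, -z); pixel columns grow to the right and rows downward; lengths in m; the calibration is good to about 2 mm. A picture is of the moment at which its call begins: read the wrist's pose just before it. camera_params takes no time and is no camera call.
- finish_job(): hands the job in, once; it reports no verdict.
Trained networks look in the newest picture that a camera, given by its name, has taken for a name from the list of things; names that differ only in an ending like _2 or _b are one class to them, and where a whole thing is asked for, a point or a joint stands for the part that bears it (a point fixed in the world has none). Each returns a list of dicts, best first, with "conf" (0 to 1); they miss things now and then, are a little off and sometimes report something else, mostly with a low value. They report only what shows in the picture. A call takes as long as a camera call. They do not tell look-alikes from the thing itself.
- boxes_of(camera, label): "at" ([x, y, z] in m, in the coordinates of the camera as it stood for that picture, good to about 4 mm: the middle of the surface that is visible of it).
- outline_of(camera, label): "pixels" (420x560 bool, what is visible of it).
- place_of(camera, label): "at" ([x, y, z] in m, in the coordinates of the camera as it stood for that picture, good to about 4 mm: a listed point, or the origin of a listed thing).
The state is a dict: "time": time; "q": joint angles; "qvel": joint speeds; "tau": joint torques, N m; "position": TCP position; "tcp_rot": TCP orientation; "ft_force": force on the tool from outside, world axes, zero at the start; "wrist_torque": the same for the moment, N m; "width": opening from 0.0 (shut) to 1.0 (fully open).
Only numpy, scipy, OpenCV 4.12 (cv2) and the standard library are available. Lean on these libraries where they do the work, as an engineer would, in place of code of your own. Each camera call takes 0.05 s, during which the arm holds its last target.

## Task

With the fingertips, push the three round wood slices on the sorting tray one after another through the gap between the two angled guide strips, so that each drops down the slot into the catch drawer before the next one follows. Only push them gently along the tray: do not pinch, squeeze or lift anything, and leave the square tag, the wire spool, the pine cone and everything else where they are.

Things in the scene. Friction and masses are not known exactly. Their poses are not given: they have to be found in the camera images.
- tray: wooden sorting tray with a white floor, 320 (x) by 430 mm (y), fixed, turned up to 0.3 rad. Origin: centre of its underside, on the bench; z up. Its floor is 85 mm above the bench, the rim 10 mm thick and 18 mm above the floor. At its -y end two guide strips form a funnel to the gate and the slot. A shut catch drawer lies inside below the slot (knob on the -y end); it need not be touched
- gate (a point): middle of the gap between the guide strips, at floor height, tray y = -125 mm; 58 mm wide along the tray's x. The strips (18 mm high, 8 thick) run from the side rims at tray (x +-150, y -20 mm) inward to (+-29, -125), then straight along the slot to the end rim. The floor ends here and the slot begins. Axes as the tray's: slices pass in -y
- slot (a point): centre of the slot in the tray's floor, at floor height, 31 mm beyond the gate in -y: an open hole 58 mm (x) by 62 mm (y) with the drawer's dark floor 73 mm below; a slice whose centre is pushed past the gate edge tips and falls in. Axes as the tray's
- slice1: one of the three round wood slices: a flat disc cut from a branch, 42 mm across, 10 mm thick, about 14 g, dark bark edge and pale faces, with a small dark hole mark; lies flat on the tray's floor. Origin: its centre (5 mm above the floor at the start)
- slice2: one of the three round wood slices: a flat disc cut from a branch, 42 mm across, 10 mm thick, about 14 g, dark bark edge and pale faces, with a small dark hole mark; lies flat on the tray's floor. Origin: its centre (5 mm above the floor at the start)
- slice3: one of the three round wood slices: a flat disc cut from a branch, 42 mm across, 10 mm thick, about 14 g, dark bark edge and pale faces, with a small dark hole mark; lies flat on the tray's floor. Origin: its centre (5 mm above the floor at the start)
- tag: square wooden tag, 36 by 36 by 10 mm, lies flat among the slices on the tray; stays. Origin: centre of its underside
- spool: wooden spool of copper wire standing on end in a back corner of the tray, 44 mm across, 40 mm high; stays. Origin: centre of its underside
- cone: pine cone standing in the other back corner of the tray, 50 mm across, 47 mm high; stays. Origin: centre of its underside
- vase: amber glass bud vase on the bench beside the tray, 56 mm across, 104 mm high; stays. Origin: centre of its underside
- glue: white glue bottle on the bench beside the tray, 52 mm across, 130 mm high; stays. Origin: centre of its underside
- brush: brush, 200 mm long, lying on the bench beside the tray; stays. Origin: under the middle of the brush, on the bench
- cup: white cup on the bench beside the tray, 72 mm across, 85 mm high; stays. Origin: centre of its underside
There are look-alikes about, which are no part of the job. What is shaped like the slice3 but red or yellow is not meant.

How it is judged:
On the way, in this order (a step that is already met when the one before it is completed fails the run):
1. a first slice has dropped into the catch drawer (((z of slice1 in the frame of slot below -0.022 m and x of slice1 in the frame of slot between -0.065 and 0.065 m and y of slice1 in the frame of slot between -0.065 and 0.065 m) or (z of slice2 in the frame of slot below -0.022 m and x of slice2 in the frame of slot between -0.065 and 0.065 m and y of slice2 in the frame of slot between -0.065 and 0.065 m) or (z of slice3 in the frame of slot below -0.022 m and x of slice3 in the frame of slot between -0.065 and 0.065 m and y of slice3 in the frame of slot between -0.065 and 0.065 m))), for 0.1 s.
2. then a second slice has dropped in ((((z of slice1 in the frame of slot below -0.022 m and x of slice1 in the frame of slot between -0.065 and 0.065 m and y of slice1 in the frame of slot between -0.065 and 0.065 m) and (z of slice2 in the frame of slot below -0.022 m and x of slice2 in the frame of slot between -0.065 and 0.065 m and y of slice2 in the frame of slot between -0.065 and 0.065 m)) or ((z of slice1 in the frame of slot below -0.022 m and x of slice1 in the frame of slot between -0.065 and 0.065 m and y of slice1 in the frame of slot between -0.065 and 0.065 m) and (z of slice3 in the frame of slot below -0.022 m and x of slice3 in the frame of slot between -0.065 and 0.065 m and y of slice3 in the frame of slot between -0.065 and 0.065 m)) or ((z of slice2 in the frame of slot below -0.022 m and x of slice2 in the frame of slot between -0.065 and 0.065 m and y of slice2 in the frame of slot between -0.065 and 0.065 m) and (z of slice3 in the frame of slot below -0.022 m and x of slice3 in the frame of slot between -0.065 and 0.065 m and y of slice3 in the frame of slot between -0.065 and 0.065 m)))), for 0.1 s.
3. then the third slice has dropped in (z of each of slice1, slice2, slice3 in the frame of slot below -0.022 m and x of slice1 in the frame of slot between -0.065 and 0.065 m and y of slice1 in the frame of slot between -0.065 and 0.065 m and x of slice2 in the frame of slot between -0.065 and 0.065 m and y of slice2 in the frame of slot between -0.065 and 0.065 m and x of slice3 in the frame of slot between -0.065 and 0.065 m and y of slice3 in the frame of slot between -0.065 and 0.065 m), for 0.1 s.
At the end, for the whole second after the job is handed in: all three slices lie at rest in the catch drawer, their centres more than 22 mm below the tray's floor and within 65 mm of the slot's middle in x and y; the tag, spool, cone, vase, glue bottle, brush and cup are each within 20 mm of where they began (all of step 3 and linear speed of each of slice1, slice2, slice3 below 0.03 m/s and distance of each of tag, spool, cone, vase, glue, brush, cup from where it was at the start of the episode below 0.02 m); the robot touches nothing.
It fails at once if a slice is lifted off the tray's floor (its centre more than 22 mm above the floor) (z of any of slice1, slice2, slice3 in the frame of slot above 0.022 m).
It fails at once if a slice is pinched or pressed hard (more than 15 N from the fingers) (contact force between the fingers and slice1 above 15 N or contact force between the fingers and slice2 above 15 N or contact force between the fingers and slice3 above 15 N).
It fails at once if the tag, spool, cone or a thing on the bench is shifted by more than 20 mm or lifted (distance of any of tag, spool, cone, vase, glue, brush, cup from where it was at the start of the episode above 0.02 m).
It fails at once if the spool, cone, vase, glue bottle or cup is tipped over (angle between any of spool, cone, vase, glue, cup's own z axis and vertical above 0.5 rad).
It also fails if it takes over 69 s, if anything falls off the work surface, if the arm or the gripper's body presses on something with over 40 N, if the wrist force passes 120 N, or if a joint passes its speed limit or range.

## Working session

There is one attempt and no reset: what is moved stays moved. The work goes in short steps, Python scripts to look and compute and a shell command to move; the robot and the scene stay as the last step left them, time stands still between calls to the robot, and variables do not carry over. Pictures are saved under pics/ and viewed, and the job is handed in when it is done.

```bash
ls; mkdir -p pics; python3 - <<'E'
from rig import *
import cv2
s=state(); print({k:s[k] for k in ('time','position','tcp_rot','width','ft_force')})
for n in ('top','side','wrist'):
    p,d=capture(n); cv2.imwrite(f'pics/{n}0.png',p)
    c=camera_params(n); print(n,c)
E
```

```text
pics
{'time': 0.0, 'position': array([ 0.23628527, -0.57845799,  0.40411476]), 'tcp_rot': array([-2.60717004e+00,  1.75142447e+00,  1.45400645e-03]), 'width': 1.0013181993356315, 'ft_force': array([-0.95685992, -0.12569687,  0.36624663])}
top {'vfov': 43.99358864962144, 'cx': 264.10870171247603, 'cy': 213.9024042314865, 'pose': array([[ 0.00528493,  0.98734954, -0.15847069,  0.27469727],
       [-0.99993097,  0.00688088,  0.00952399,  0.02133222],
       [ 0.01049392,  0.15840942,  0.98731775,  1.42768001],
       [ 0.        ,  0.        ,  0.        ,  1.        ]])}
side {'vfov': 52.11547796533493, 'cx': 273.54080141347964, 'cy': 208.7875729869423, 'pose': array([[-0.97716925,  0.15140744, -0.14905044,  0.35099649],
       [-0.21221559, -0.7293544 ,  0.65038965,  0.71044363],
       [-0.01023676,  0.6671716 ,  0.74483371,  0.89142768],
       [ 0.        ,  0.        ,  0.        ,  1.        ]])}
wrist {'vfov': 67.8731513903509, 'cx': 282.69967571159657, 'cy': 206.62132269066157, 'T_tool_cam': array([[ 9.99999915e-01, -4.08139921e-04, -5.38717351e-05,
         1.01426427e-03],
       [-4.07538398e-04, -9.62912535e-01, -2.69813423e-01,
        -6.78956345e-02],
       [ 5.82478599e-05,  2.69813422e-01, -9.62912620e-01,
         3.12335161e-02],
       [ 0.00000000e+00,  0.00000000e+00,  0.00000000e+00,
         1.00000000e+00]])}
```

View pics/top0.png

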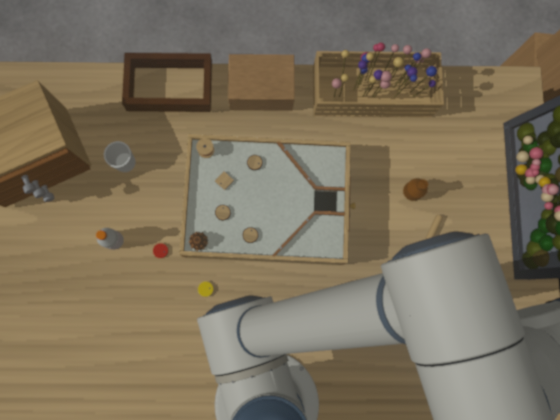

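View pics/side0.png

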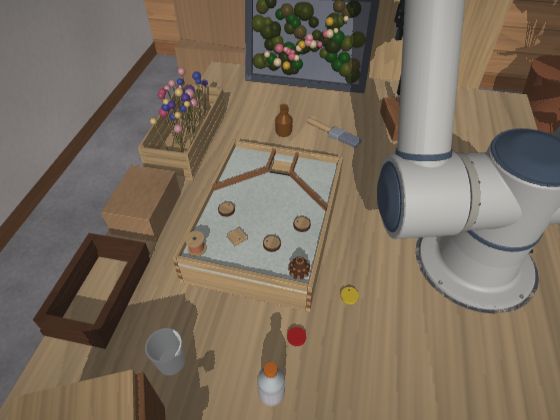

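The top picture shows three pale slices at about (254,162), (223,213) and (250,235). The square tag is at (224,180), the spool at (205,148) and the cone at (198,241). The slot is dark at (325,201). The look-alikes, a red disc at (161,250) and a yellow one at (206,289), lie on the bench.

```bash
cat > h.py <<'E'
from rig import *
import numpy as np, cv2
from scipy.spatial.transform import Rotation as R
def K(n):
    c=camera_params(n); f=210/np.tan(np.radians(c['vfov'])/2); return f,c['cx'],c['cy']
def pose(n,s=None):
    c=camera_params(n)
    if n!='wrist': return c['pose']
    T=np.eye(4); T[:3,:3]=R.from_rotvec(s['tcp_rot']).as_matrix(); T[:3,3]=s['position']
    return T@c['T_tool_cam']
def toworld(P,at): return P[:3,:3]@np.asarray(at)+P[:3,3]
def deproj(n,u,v,d,P):
    f,cx,cy=K(n); return toworld(P,[(u-cx)/f*d,-(v-cy)/f*d,-d])
def ray_z(n,u,v,z,P):
    f,cx,cy=K(n); r=P[:3,:3]@np.array([(u-cx)/f,-(v-cy)/f,-1]); o=P[:3,3]; return o+r*(z-o[2])/r[2]
def proj(n,X,P):
    f,cx,cy=K(n); p=P[:3,:3].T@(np.asarray(X)-P[:3,3]); return cx+f*p[0]/-p[2], cy-f*p[1]/-p[2]
E
python3 - <<'E'
from h import *
for n in ('top','side'):
    p,d=capture(n); P=pose(n)
    for l in ('slice1','tag','spool','cone','tray','gate','slot','vase','cup','glue','brush'):
        for r in place_of(n,l)[:5 if l=='slice1' else 1]:
            print(n,l,round(r['conf'],2),toworld(P,r['at']).round(3))
    if n=='top':
        for u,v in [(192,141),(347,146),(345,257),(185,255),(280,145),(315,190),(316,213),(275,254)]:
            print(u,v,ray_z(n,u,v,.103,P).round(3), deproj(n,u,v,d[v,u],P).round(3))
        c=cv2.resize(p[130:270,175:360],None,fx=4,fy=4,interpolation=2); cv2.imwrite('pics/topc.png',c)
E
```

```text
top slice1 0.73 [0.496 0.122 0.092]
top slice1 0.68 [0.627 0.033 0.09 ]
top slice1 0.63 [0.296 0.168 0.002]
top slice1 0.62 [0.4   0.294 0.005]
top slice1 0.57 [0.431 0.046 0.089]
top tag 0.74 [0.58  0.118 0.086]
top spool 0.86 [0.66  0.166 0.088]
top cone 0.72 [0.417 0.176 0.089]
top gate 0.98 [ 0.523 -0.123  0.082]
top slot 0.96 [ 0.526 -0.154  0.08 ]
top vase 0.89 [ 0.568 -0.406  0.001]
top cup 0.85 [ 0.65   0.399 -0.003]
top glue 0.7 [ 0.429  0.415 -0.001]
top brush 0.7 [0.494 0.119 0.09 ]
192 141 [0.681 0.2   0.103] [0.685 0.202 0.088]
347 146 [ 0.67  -0.209  0.103] [ 0.67  -0.209  0.105]
345 257 [ 0.377 -0.198  0.103] [ 0.377 -0.198  0.104]
185 255 [0.38  0.209 0.103] [0.382 0.213 0.078]
280 145 [ 0.672 -0.032  0.103] [ 0.672 -0.032  0.102]
315 190 [ 0.551 -0.124  0.103] [ 0.569 -0.133  0.017]
316 213 [ 0.491 -0.126  0.103] [ 0.492 -0.126  0.095]
275 254 [ 0.384 -0.02   0.103] [ 0.384 -0.02   0.102]
side slice1 0.7 [0.629 0.039 0.093]
side slice1 0.69 [0.43  0.044 0.092]
side slice1 0.66 [0.296 0.166 0.005]
side slice1 0.6 [0.499 0.118 0.088]
side slice1 0.52 [0.431 0.419 0.001]
side tag 0.56 [0.577 0.116 0.083]
side spool 0.59 [0.659 0.165 0.083]
side cone 0.77 [0.417 0.18  0.081]
side tray 0.87 [ 0.532  0.001 -0.002]
side gate 0.64 [ 0.521 -0.122  0.086]
side slot 0.69 [ 0.528 -0.154  0.089]
side vase 0.74 [ 0.57  -0.406 -0.003]
side cup 0.69 [0.5   0.116 0.091]
side glue 0.82 [0.43  0.419 0.005]
```

View pics/topc.png

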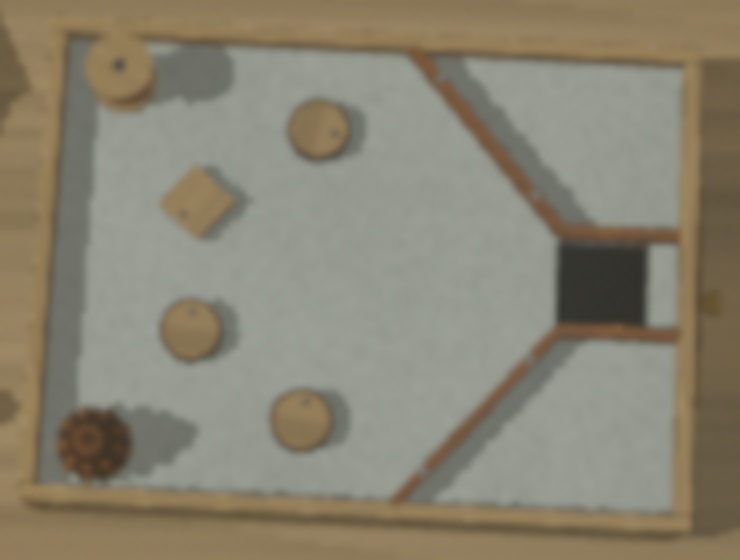

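```bash
cat >> h.py <<'E'
def Rdown(yaw):
    x=np.array([np.cos(yaw),np.sin(yaw),0]); z=np.array([0,0,-1.]); return np.column_stack([x,np.cross(z,x),z])
def rel(s,xyz,yaw):
    R0=R.from_rotvec(s['tcp_rot']).as_matrix()
    t=R0.T@(np.array(xyz)-s['position']); r=R.from_matrix(R0.T@Rdown(yaw)).as_rotvec()
    return np.r_[t,r].round(3)
YAW=-0.0375  # tray yaw
def t2w(x,y,c=(0.529,0.0015)):
    a,b=np.cos(YAW),np.sin(YAW); return np.array([c[0]+a*x-b*y,c[1]+b*x+a*y])
E
python3 - <<'E'
from h import *
from scipy.optimize import minimize
# tray outer rim top corners in the crop -> world
P=pose('top'); 
crop=lambda u,v:(175+u/4-0.4,130+v/4-.4)
pts=dict(TL=(64,32),TR=(700,54),BR=(690,530),BL=(24,508))
for k,(u,v) in pts.items(): print(k,ray_z('top',*crop(u,v),.103,P).round(4))
for k,(u,v) in dict(gateA=(558,243),gateB=(556,325),slA=(647,243),slB=(645,325)).items(): print(k,ray_z('top',*crop(u,v),.085,P).round(4))
for k,(u,v) in dict(s1=(319,128),s2=(190,328),s3=(302,418),tag=(200,201)).items(): print(k,ray_z('top',*crop(u,v),.095,P).round(4))
print('gate',t2w(0,-.125),'slot',t2w(0,-.156))
s=state(); print(rel(s,[.629,.078,.33],YAW))
E
```

```text
TL [0.6899 0.2036 0.103 ]
TR [ 0.6784 -0.2164  0.103 ]
BR [ 0.3644 -0.2035  0.103 ]
BL [0.3759 0.2203 0.103 ]
gateA [ 0.554  -0.1232  0.085 ]
gateB [ 0.4992 -0.1213  0.085 ]
slA [ 0.5545 -0.1819  0.085 ]
slB [ 0.4996 -0.1797  0.085 ]
s1 [0.6282 0.035  0.095 ]
s2 [0.4939 0.1176 0.095 ]
s3 [0.4356 0.0443 0.095 ]
tag [0.5783 0.1125 0.095 ]
gate [ 0.5243136  -0.12341212] slot [ 0.52315137 -0.15439033]
[-0.459 -0.612  0.075 -0.     0.    -1.146]
```

```bash
python3 -m inch '[[0.028,-0.23,-0.306,0.03,0,0,-0.573],[0.028,-0.23,-0.306,0.03,0,0,-0.573],[0.028,-0.23,-0.306,0.03,0,0,-0.573],[0.028,-0.23,-0.306,0.03,0,0,-0.573],[0.028,-0.459,-0.612,0.06,0,0,-1.146],[0.028,-0.459,-0.612,0.06,0,0,-1.146],[0.028,-0.459,-0.612,0.06,0,0,-1.146],[0.028,-0.459,-0.612,0.06,0,0,-1.146]]' 20; python3 - <<'E'
from h import *
s=state(); print(s['width'],rel(s,[.629,.078,.31],YAW))
E
```

```text
time: 2.15
position: [0.4418, -0.2346, 0.3735]
tcp_rot: [3.141, -0.049, 0.001]
ft_force: [0.3, -0.5, 0.7]
width: 0.332
0.33235135900944757 [ 0.177 -0.318  0.064  0.    -0.001  0.006]
```

```bash
python3 -m inch '[[0.028,0.19,-0.309,0.06,0,0,0.32],[0.028,0.19,-0.309,0.06,0,0,0.32],[0.028,0.19,-0.309,0.06,0,0,0.32],[0.028,0.19,-0.309,0.06,0,0,0.32],[0.028,0.19,-0.309,0.06,0,0,0.32],[0.028,0.19,-0.309,0.06,0,0,0.32],[0.028,0.19,-0.309,0.06,0,0,0.32],[0.028,0.19,-0.309,0.06,0,0,0.32]]'; python3 - <<'E'
from h import *
s=state(); print(s['time'],s['width'],s['position'],rel(s,[.641,.071,.262],-0.35))
p,d=capture('wrist');cv2.imwrite('pics/w1.png',p); P=pose('wrist',s)
for r in place_of('wrist','slice1')[:4]: print(round(r['conf'],2),toworld(P,r['at']).round(4))
E
```

```text
time: 2.95
position: [0.6425, 0.0713, 0.3129]
tcp_rot: [-3.094, 0.546, -0.001]
ft_force: [-0.4, -1.1, 0.0]
width: 0.329
2.95 0.3289360549540725 [0.6424962  0.07125709 0.31291659] [-0.001  0.001  0.051 -0.    -0.001  0.   ]
0.81 [0.6304 0.0392 0.0905]
0.78 [0.4322 0.0438 0.0933]
0.66 [0.4939 0.1178 0.0899]
```

View pics/w1.png

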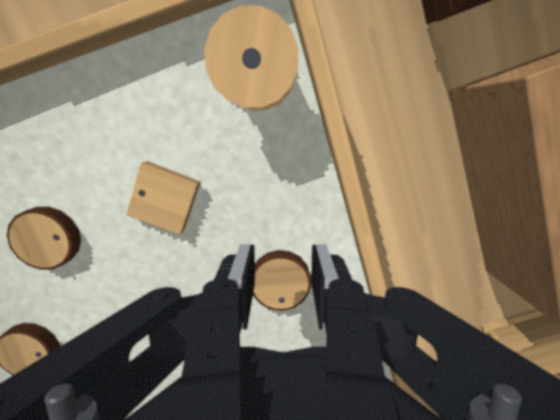

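The wrist view shows slice1 at about (281,281) between the open fingertips, with the tag at (165,198) and the spool at (252,58) clear of them. I'll descend behind slice1.

```bash
python3 -m inch '[[0.028,-0.001,-0.005,0.02,0,0,0],[0.028,-0.001,-0.005,0.038,0,0,0],[0.028,-0.001,-0.005,0.046,0,0,0],[0.028,-0.001,-0.005,0.048,0,0,0],[0.028,-0.001,-0.005,0.048,0,0,0]]'; python3 - <<'E'
from h import *
s=state(); print(s['time'],s['width'],s['position'])
p,d=capture('wrist');cv2.imwrite('pics/w2.png',p); P=pose('wrist',s)
for r in place_of('wrist','slice1')[:4]: print(round(r['conf'],2),toworld(P,r['at']).round(4))
p,d=capture('side');cv2.imwrite('pics/s2.png',cv2.resize(p[150:300,170:350],None,fx=4,fy=4))
E
```

```text
time: 3.55
position: [0.6437, 0.0767, 0.2649]
tcp_rot: [-3.094, 0.544, -0.002]
ft_force: [-0.4, 0.3, 0.4]
width: 0.329
3.55 0.32945475893082954 [0.64370809 0.07667583 0.26486257]
0.61 [0.63   0.0398 0.0907]
```

View pics/w2.png

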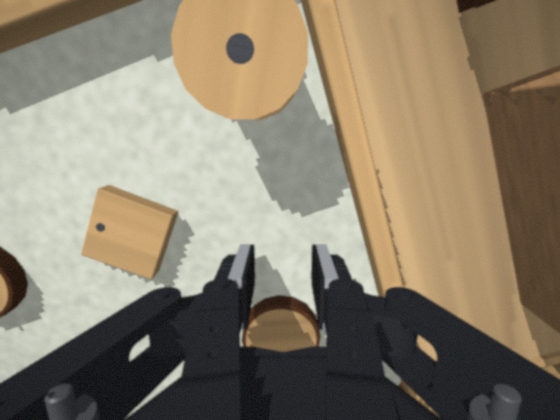

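View pics/s2.png

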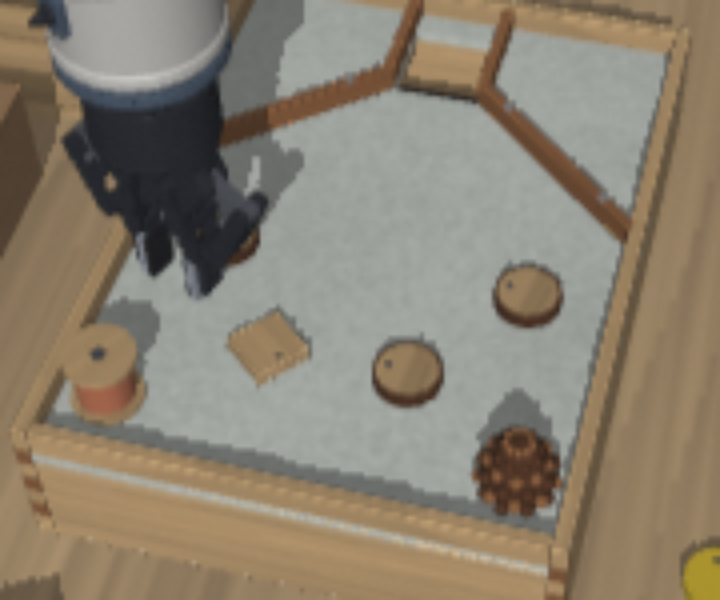

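The side view shows both tips at about (150,265) and (200,285) behind slice1 at (245,245). They are clear of the tag and near the floor. Next I'll find the floor height by force.

```bash
python3 -m inch '[[0.028,0,0,0.002,0,0,0],[0.028,0,0,0.003,0,0,0]]'; python3 -m inch '[[0.028,0,0,0.001,0,0,0],[0.028,0,0,0.002,0,0,0]]'
```

```text
time: 3.9
position: [0.644, 0.0768, 0.2628]
tcp_rot: [-3.093, 0.544, -0.004]
ft_force: [-0.2, -0.0, 0.1]
width: 0.326
time: 4.1
position: [0.644, 0.0768, 0.2607]
tcp_rot: [-3.093, 0.544, -0.005]
ft_force: [-1.0, -0.2, -0.3]
width: 0.33
```

```bash
python3 -m inch '[[0.028,0,0,0.001,0,0,0],[0.028,0,0,0.002,0,0,0]]'; python3 -m inch '[[0.028,0,0,0.001,0,0,0],[0.028,0,0,0.002,0,0,0]]';python3 - <<'E'
from h import *
s=state();  print(s['position'],s['ft_force'])
E
```

```text
time: 4.3
position: [0.644, 0.0768, 0.2586]
tcp_rot: [-3.093, 0.544, -0.005]
ft_force: [-0.3, -0.3, -0.0]
width: 0.33
time: 4.5
position: [0.644, 0.0768, 0.258]
tcp_rot: [-3.093, 0.544, -0.006]
ft_force: [-11.1, -1.3, 36.8]
width: 0.331
[0.64400339 0.0767937  0.25796947] [-11.09141106  -1.29247011  36.81504329]
```

```bash
python3 -m inch '[[0.028,0,0,-0.0035,0,0,0],[0.028,0,0.008,-0.0035,0,0,0],[0.028,0,0.016,-0.0035,0,0,0],[0.028,-0.0044,0.028,-0.0035,0,0,0],[0.028,-0.0088,0.04,-0.0035,0,0,0],[0.028,-0.0132,0.052,-0.0035,0,0,0],[0.028,-0.0176,0.064,-0.0035,0,0,0],[0.028,-0.022,0.076,-0.0035,0,0,0]]';python3 - <<'E'
from h import *
s=state(); print(s['position'],s['ft_force'],rel(s,[.5352,-.0596,.2615],-.35))
p,d=capture('wrist');cv2.imwrite('pics/w3.png',p); P=pose('wrist',s)
for r in place_of('wrist','slice1')[:4]: print(round(r['conf'],2),toworld(P,r['at']).round(4))
p,d=capture('side');cv2.imwrite('pics/s3.png',cv2.resize(p[150:300,170:350],None,fx=4,fy=4))
for r in place_of('side','slice1')[:4]: print(round(r['conf'],2),toworld(pose('side'),r['at']).round(4))
E
```

```text
time: 5.3
position: [0.5966, 0.0119, 0.2613]
tcp_rot: [-3.093, 0.544, -0.005]
ft_force: [-0.5, -0.0, 0.5]
width: 0.329
[0.59656621 0.01190555 0.26131382] [-0.47178782 -0.00237791  0.52438447] [-0.033  0.088 -0.    -0.002 -0.003  0.002]
0.66 [ 0.5904 -0.0127  0.0883]
0.76 [0.2951 0.1677 0.0044]
0.72 [0.4309 0.0426 0.0934]
0.61 [0.402  0.2928 0.0067]
0.48 [0.4997 0.12   0.0872]
```

View pics/s3.png

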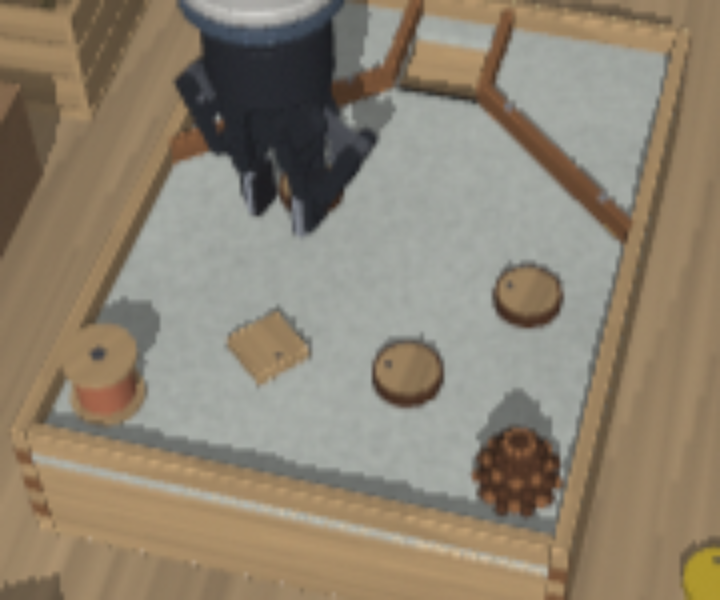

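View pics/w3.png

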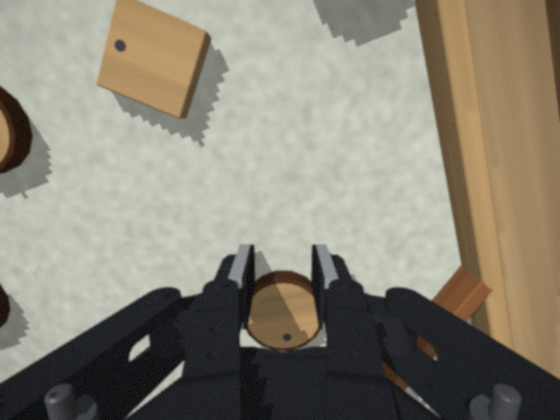

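Slice1 sits in the cradle between both fingertips, at wrist pixel (285,310). I'll carry on to the waypoint.

```bash
python3 -m inch '[[0.028,-0.0047,0.0126,0,0,0,0],[0.028,-0.0094,0.0252,0,0,0,0],[0.028,-0.0141,0.0378,0,0,0,0],[0.028,-0.0188,0.0504,0,0,0,0],[0.028,-0.0235,0.063,0,0,0,0],[0.028,-0.0282,0.0756,0,0,0,0],[0.028,-0.033,0.088,0,0,0,0]]';python3 - <<'E'
from h import *
s=state(); p,d=capture('wrist');cv2.imwrite('pics/w4.png',p); P=pose('wrist',s)
for r in place_of('wrist','slice1')[:4]: print(round(r['conf'],2),toworld(P,r['at']).round(4))
D=np.array(s['position'][:2])-0.0265*np.array([.343,.939]); print('D',D)
for yaw in (-.246,-.142,-.0375):
    T=D+.0265*np.array([-np.sin(yaw),np.cos(yaw)]); print(rel(s,[*T,.2615],yaw))
E
```

```text
time: 6.2
position: [0.5355, -0.0598, 0.2612]
tcp_rot: [-3.093, 0.545, -0.006]
ft_force: [0.4, 0.3, -0.5]
width: 0.33
0.65 [ 0.5272 -0.0865  0.088 ]
D [ 0.52642905 -0.08465212]
[-0.003  0.    -0.    -0.002 -0.004 -0.103]
[-0.005  0.001 -0.    -0.001 -0.004 -0.207]
[-0.008  0.001 -0.    -0.001 -0.004 -0.311]
```

View pics/w4.png

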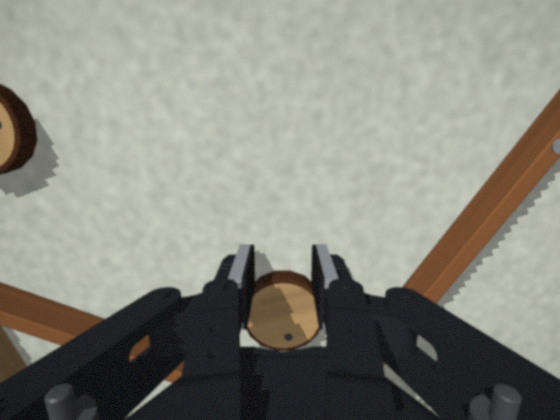

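```bash
python3 -m inch '[[0.028,-0.003,0,0,0,0,-0.103],[0.028,-0.005,0.001,0,0,0,-0.207],[0.028,-0.008,0.001,0,0,0,-0.311],[0.028,-0.005,0.010,0,0,0,-0.311],[0.028,-0.002,0.019,0,0,0,-0.311],[0.028,0.001,0.028,0,0,0,-0.311],[0.028,0.003,0.036,0,0,0,-0.311]]';python3 - <<'E'
from h import *
s=state(); p,d=capture('wrist');cv2.imwrite('pics/w5.png',p); P=pose('wrist',s)
for r in place_of('wrist','slice1')[:4]: print(round(r['conf'],2),toworld(P,r['at']).round(4))
p,d=capture('side');cv2.imwrite('pics/s5.png',cv2.resize(p[140:260,200:350],None,fx=5,fy=5))
E
```

```text
time: 7.0
position: [0.5258, -0.0961, 0.2611]
tcp_rot: [-3.141, 0.064, -0.006]
ft_force: [-0.5, 1.1, -0.3]
width: 0.333
0.64 [ 0.5263 -0.123   0.0899]
```

View pics/w5.png

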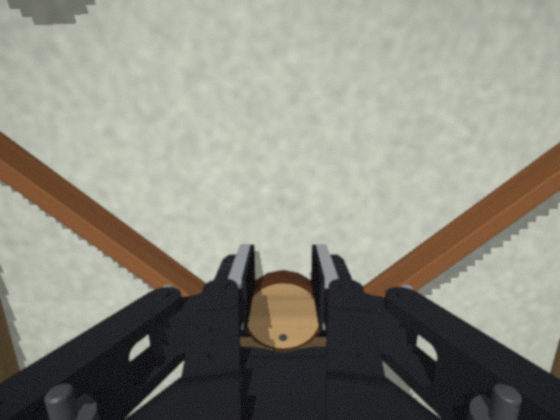

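View pics/s5.png

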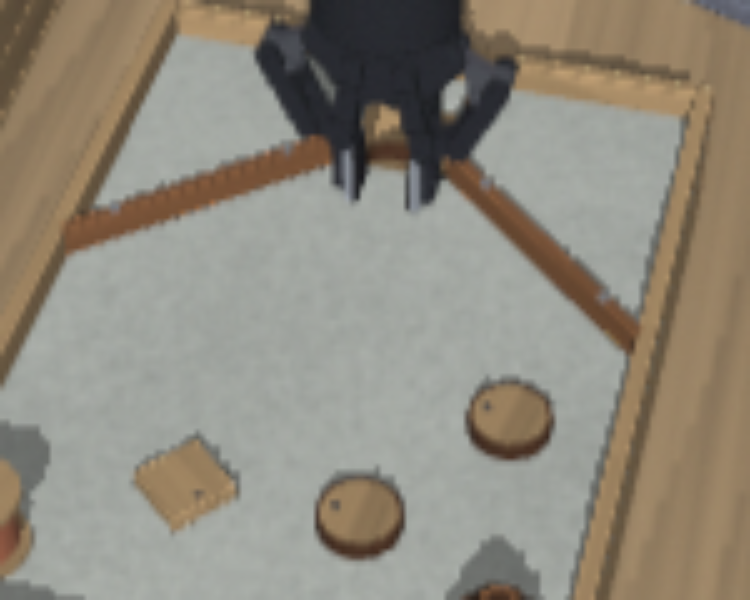

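Slice1 is centred at the gate, with its centre almost at the edge. I'll push it a little more, in small increments.

```bash
python3 -m inch '[[0.028,0,0.004,0,0,0,0],[0.028,0,0.008,0,0,0,0],[0.028,0,0.008,0,0,0,0]]';python3 - <<'E'
from h import *
s=state(); p,d=capture('wrist');cv2.imwrite('pics/w6.png',p); P=pose('wrist',s)
for r in place_of('wrist','slice1')[:4]: print(round(r['conf'],2),toworld(P,r['at']).round(4))
E
```

```text
time: 7.45
position: [0.5253, -0.104, 0.2611]
tcp_rot: [-3.14, 0.064, -0.005]
ft_force: [0.3, 1.0, 0.0]
width: 0.329
```

View pics/w6.png

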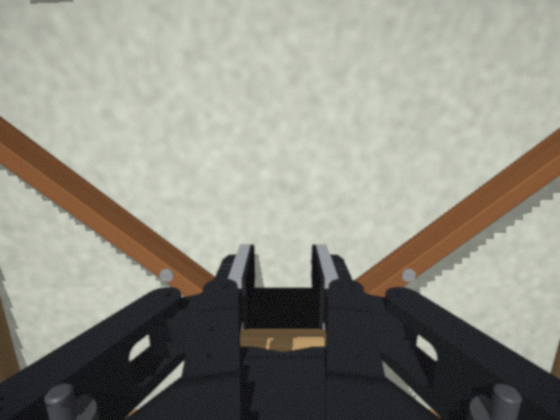

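The slice is gone from the cradle and the slot shows dark at (285,305). Next is slice3: I'll rise and move behind it, looking for slice1 in the drawer on the way.

```bash
python3 -m inch '[[0.028,0,-0.01,-0.03,0,0,0],[0.028,0,-0.03,-0.06,0,0,0],[0.028,0,-0.06,-0.06,0,0,0]]';python3 - <<'E'
from h import *
s=state(); print(rel(s,[.4197,.080,.31],.33))
p,d=capture('wrist');cv2.imwrite('pics/w7.png',p); P=pose('wrist',s)
p,d=capture('top');cv2.imwrite('pics/t7.png',cv2.resize(p[130:270,175:360],None,fx=4,fy=4)); 
for r in place_of('top','slice1')[:6]: print(round(r['conf'],2),toworld(pose('top'),r['at']).round(4))
E
```

```text
time: 7.85
position: [0.5285, -0.0438, 0.3244]
tcp_rot: [3.14, -0.066, 0.013]
ft_force: [-0.3, 1.3, -0.8]
width: 0.328
[-0.114 -0.119  0.013  0.002 -0.008 -0.372]
0.64 [0.4956 0.1185 0.0902]
```

View pics/t7.png

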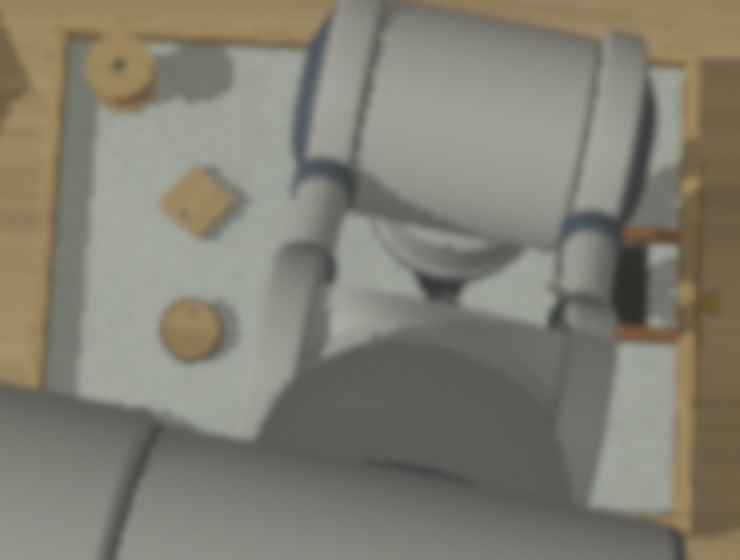

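The arm hides the slot from the top camera, but the tag and spool have not moved. On to slice3.

```bash
python3 -m inch '[[0.028,-0.114,-0.119,0.01,0,0,-0.372],[0.028,-0.114,-0.119,0.01,0,0,-0.372],[0.028,-0.114,-0.119,0.01,0,0,-0.372],[0.028,-0.114,-0.119,0.01,0,0,-0.372],[0.028,-0.114,-0.119,0.01,0,0,-0.372],[0.028,-0.114,-0.119,0.01,0,0,-0.372]]';python3 - <<'E'
from h import *
s=state(); p,d=capture('wrist');cv2.imwrite('pics/w8.png',p); P=pose('wrist',s)
for r in place_of('wrist','slice1')[:4]: print(round(r['conf'],2),toworld(P,r['at']).round(4))
h=np.array([.324,-.946])
print(rel(s,[.4197,.080,.2613],.33))
p,d=capture('side');cv2.imwrite('pics/s8.png',cv2.resize(p[140:290,170:350],None,fx=4,fy=4))
E
```

```text
time: 8.6
position: [0.4189, 0.0806, 0.3112]
tcp_rot: [3.098, 0.521, 0.007]
ft_force: [0.2, -0.4, 1.1]
width: 0.331
0.96 [0.2994 0.1648 0.0082]
0.76 [0.4305 0.0434 0.0906]
0.66 [0.4931 0.116  0.086 ]
[ 0.     0.001  0.05   0.001 -0.004  0.003]
```

View pics/w8.png

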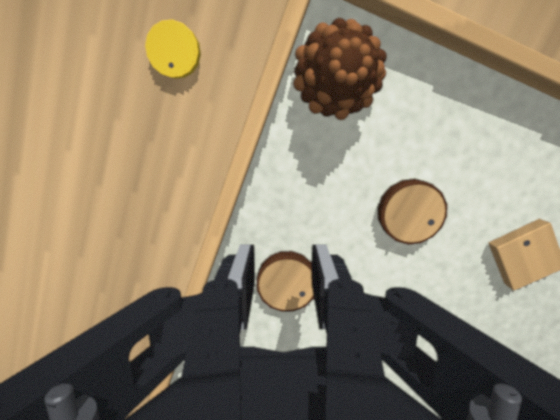

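View pics/s8.png

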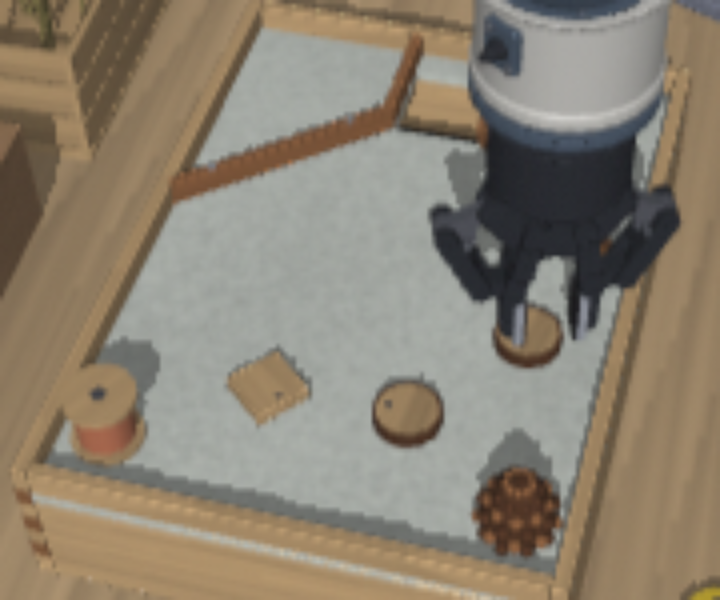

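Slice3 is at wrist pixel (287,281), between the tips, and the rim is clear on the left. The yellow look-alike at (172,48) is out on the bench. I'll descend.

```bash
python3 -m inch '[[0.028,0.002,0,0.02,0,0,0],[0.028,0.002,0,0.038,0,0,0],[0.028,0.002,0,0.046,0,0,0],[0.028,0.002,0,0.050,0,0,0],[0.028,0.002,0,0.050,0,0,0]]';python3 - <<'E'
from h import *
s=state(); h=np.array([.324,-.946]); D=np.array([.4315,.044])
print(rel(s,[*(D-.0265*h),.2613],.33)); W=np.array([.5255,-.085]); print(rel(s,[*(W-.0265*h),.2613],.33))
E
```

```text
time: 9.25
position: [0.4215, 0.0806, 0.261]
tcp_rot: [3.098, 0.518, 0.006]
ft_force: [0.3, 0.7, -0.6]
width: 0.328
[-0.002  0.011 -0.     0.001 -0.004  0.001]
[ 0.044  0.164  0.     0.001 -0.004  0.001]
```

```bash
python3 -m inch '[[0.028,-0.002,0.006,0,0,0,0],[0.028,-0.002,0.012,0,0,0,0],[0.028,0.001,0.024,0,0,0,0],[0.028,0.005,0.036,0,0,0,0],[0.028,0.009,0.048,0,0,0,0],[0.028,0.012,0.060,0,0,0,0],[0.028,0.016,0.072,0,0,0,0],[0.028,0.020,0.084,0,0,0,0]]';python3 - <<'E'
from h import *
s=state(); p,d=capture('wrist');cv2.imwrite('pics/w9.png',p); P=pose('wrist',s)
for r in place_of('wrist','slice1')[:4]: print(round(r['conf'],2),toworld(P,r['at']).round(4))
h=np.array([.324,-.946]); print('D',s['position'][:2]+.0265*h)
W=np.array([.5255,-.085]); print(rel(s,[*(W-.0265*h),.2613],.33))
E
```

```text
time: 10.05
position: [0.4684, 0.0067, 0.2611]
tcp_rot: [3.098, 0.518, 0.006]
ft_force: [-0.1, 1.0, -0.0]
width: 0.332
0.9 [0.4912 0.1191 0.0885]
0.63 [ 0.4728 -0.0208  0.0907]
D [ 0.47702848 -0.01840125]
[ 0.024  0.079 -0.     0.001 -0.004  0.001]
```

View pics/w9.png

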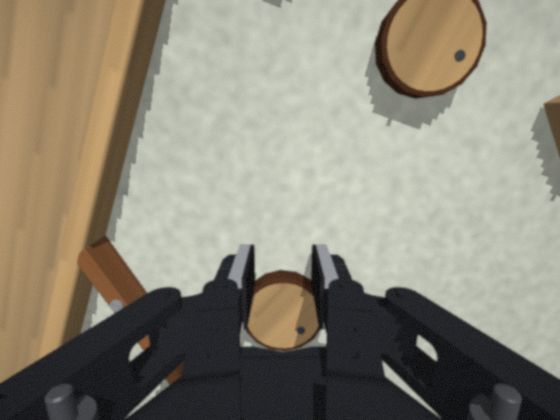

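Slice3 sits in the cradle at (285,310).

```bash
python3 -m inch '[[0.028,0.004,0.013,0,0,0,0],[0.028,0.008,0.026,0,0,0,0],[0.028,0.012,0.039,0,0,0,0],[0.028,0.016,0.052,0,0,0,0],[0.028,0.020,0.066,0,0,0,0],[0.028,0.024,0.079,0,0,0,0]]';python3 - <<'E'
from h import *
s=state(); h=np.array([.324,-.946]); D=s['position'][:2]+.0265*h; print('D',D)
for yaw,e in ((.2,0),(.08,0),(-.0375,0),(-.0375,.01),(-.0375,.02),(-.0375,.03),(-.0375,.036)):
    T=D+.0265*np.array([-np.sin(yaw),np.cos(yaw)])+[-.0375*e,-e]; print(rel(s,[*T,.2613],yaw))
E
```

```text
time: 10.75
position: [0.518, -0.0617, 0.2614]
tcp_rot: [3.098, 0.516, 0.008]
ft_force: [1.0, 0.0, -0.2]
width: 0.329
D [ 0.52661155 -0.08674827]
[ 0.003  0.     0.     0.001 -0.005  0.13 ]
[ 0.007  0.001  0.     0.001 -0.005  0.25 ]
[ 0.01   0.002  0.     0.001 -0.005  0.367]
[ 0.006  0.011  0.     0.001 -0.005  0.367]
[ 0.002  0.02   0.     0.001 -0.005  0.367]
[-0.001  0.03   0.     0.001 -0.005  0.367]
[-0.003  0.035  0.     0.001 -0.005  0.367]
```

```bash
python3 -m inch '[[0.028,0.003,0,0,0,0,0.13],[0.028,0.007,0.001,0,0,0,0.25],[0.028,0.010,0.002,0,0,0,0.367],[0.028,0.006,0.011,0,0,0,0.367],[0.028,0.002,0.020,0,0,0,0.367],[0.028,-0.001,0.030,0,0,0,0.367],[0.028,-0.003,0.034,0,0,0,0.367]]';python3 - <<'E'
from h import *
s=state(); p,d=capture('wrist');cv2.imwrite('pics/w10.png',p); P=pose('wrist',s)
for r in place_of('wrist','slice1')[:4]: print(round(r['conf'],2),toworld(P,r['at']).round(4))
E
```

```text
time: 11.45
position: [0.5262, -0.0963, 0.2615]
tcp_rot: [3.141, -0.057, 0.009]
ft_force: [1.0, 0.7, 0.5]
width: 0.327
```

View pics/w10.png

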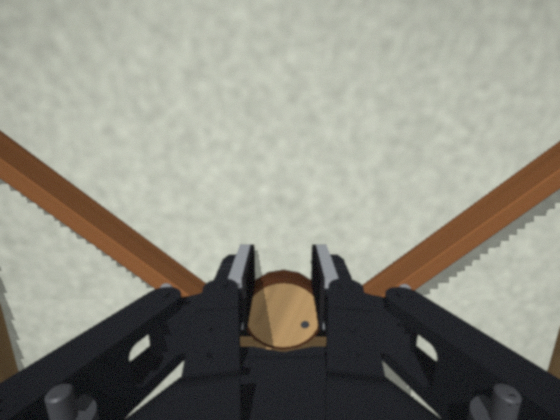

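Slice3 is centred at the gate, at (283,310). I'll repeat the same final push.

```bash
python3 -m inch '[[0.028,0,0.004,0,0,0,0],[0.028,0,0.008,0,0,0,0],[0.028,0,0.008,0,0,0,0]]';python3 - <<'E'
from h import *
s=state(); p,d=capture('wrist');cv2.imwrite('pics/w11.png',p[200:400,180:400])
E
```

```text
time: 11.85
position: [0.5258, -0.1041, 0.2615]
tcp_rot: [-3.141, 0.059, -0.008]
ft_force: [0.8, -0.5, -1.1]
width: 0.324
```

View pics/w11.png

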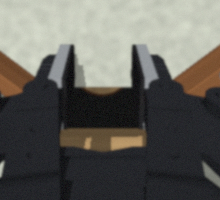

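```bash
python3 -m inch '[[0.028,0,-0.015,-0.01,0,0,0],[0.028,0,-0.03,-0.04,0,0,0],[0.028,0.0,-0.06,-0.07,0,0,0],[0.028,0.0,-0.1,-0.07,0,0,0]]';python3 - <<'E'
from h import *
s=state(); print(s['position'],s['time'])
p,d=capture('wrist');cv2.imwrite('pics/w12.png',p)
for n in ('side',):
  p,d=capture(n);cv2.imwrite('pics/s12.png',cv2.resize(p[140:290,170:350],None,fx=4,fy=4))
D=np.array([.4955,.119]); h=np.array([.12,-.993]); y=.12
print('to',D-.039*h,rel(s,[*(D-.039*h),.31],y))
E
```

```text
time: 12.3
position: [0.5299, -0.0029, 0.3354]
tcp_rot: [3.14, -0.061, 0.017]
ft_force: [0.6, 0.4, -1.4]
width: 0.328
[ 0.52994266 -0.0029083   0.3354438 ] 12.3
to [0.49082  0.157727] [-0.046 -0.159  0.025  0.001 -0.011 -0.159]
```

View pics/w12.png

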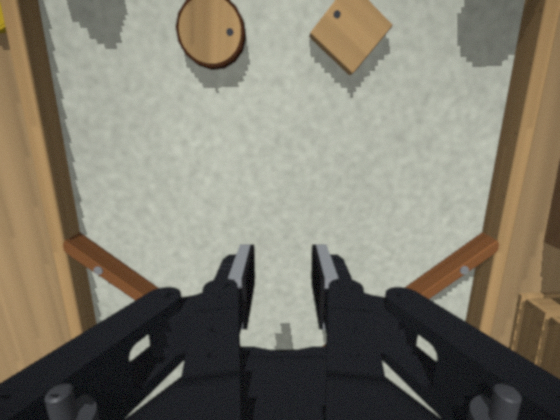

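View pics/s12.png

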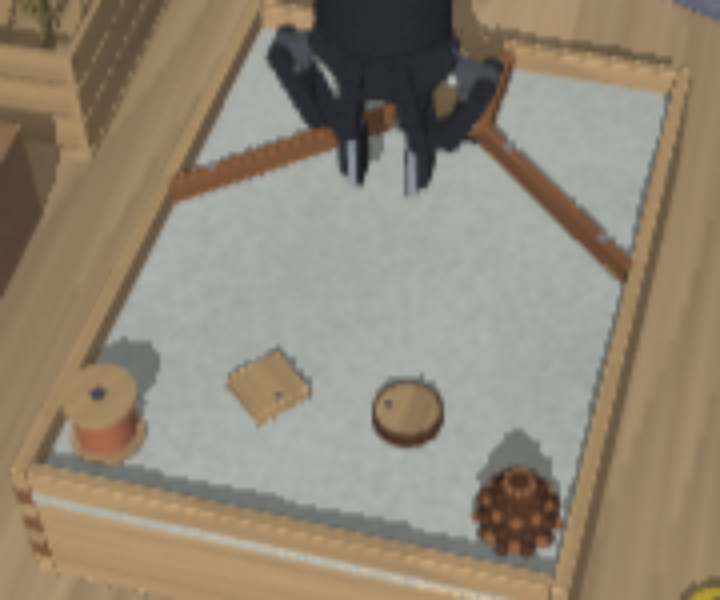

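Only slice2 is left on the tray floor, at side crop pixel (408,410). I'll move behind it, then check the slot while the arm is away.

```bash
python3 -m inch '[[0.028,-0.046,-0.159,0.02,0,0,-0.159],[0.028,-0.046,-0.159,0.02,0,0,-0.159],[0.028,-0.046,-0.159,0.02,0,0,-0.159],[0.028,-0.046,-0.159,0.02,0,0,-0.159],[0.028,-0.046,-0.159,0.02,0,0,-0.159],[0.028,-0.046,-0.159,0.02,0,0,-0.159]]';python3 - <<'E'
from h import *
s=state(); p,d=capture('wrist');cv2.imwrite('pics/w13.png',p); P=pose('wrist',s)
for r in place_of('wrist','slice1')[:4]: print(round(r['conf'],2),toworld(P,r['at']).round(4))
a,d=capture('side');a=cv2.resize(a[140:290,170:350],None,fx=3,fy=3)
b,d=capture('top');u,v=proj('top',[.524,-.153,.085],pose('top')); u,v=int(u),int(v); print(np.unique(d[v-8:v+8,u-8:u+8].round(3)))
b=cv2.resize(b[v-30:v+30,u-50:u+30],None,fx=6,fy=6); cv2.imwrite('pics/s13.png',a);cv2.imwrite('pics/t13.png',b)
h=np.array([.12,-.993]); D=np.array([.4945,.118]); print(rel(s,[*(D-.039*h),.2613],.12))
E
```

```text
time: 13.0
position: [0.4881, 0.1614, 0.313]
tcp_rot: [-3.135, -0.199, -0.011]
ft_force: [-1.3, 0.3, 0.1]
width: 0.325
0.9 [0.3979 0.2901 0.0055]
0.88 [0.4939 0.115  0.0891]
0.68 [0.299  0.1639 0.0087]
[1.409 1.414 1.415 1.416 1.417 1.418 1.419 1.42  1.421 1.422 1.423 1.424
 1.425 1.426 1.427 1.428 1.432 1.433 1.434 1.435 1.436 1.437 1.438 1.439
 1.44  1.441 1.442 1.443 1.444 1.445 1.446 1.447 1.448 1.449 1.45 ]
[ 0.001  0.005  0.052  0.    -0.007  0.007]
```

View pics/w13.png

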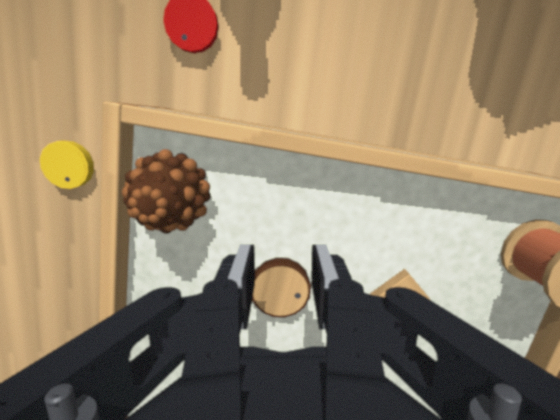

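View pics/s13.png

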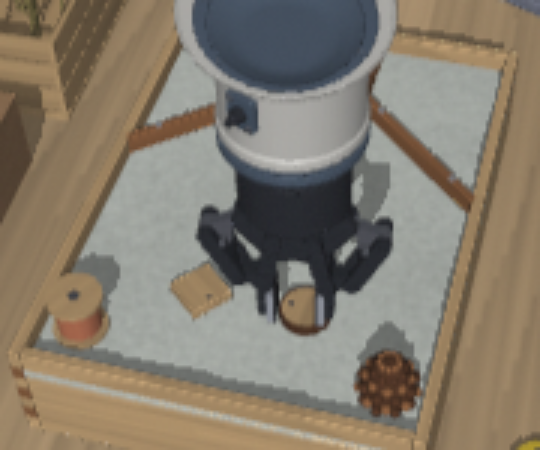

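View pics/t13.png

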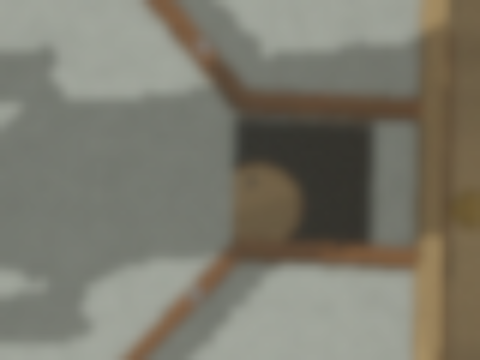

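In the slot crop, one slice lies on the drawer floor at (265,200). Its depth of about 1.42 m shows it is well below the tray floor. Slice2 is between the tips at wrist pixel (280,288), with the cone and tag clear. I'll descend.

```bash
python3 -m inch '[[0.028,0.003,0.003,0.02,0,0,0],[0.028,0.003,0.003,0.038,0,0,0],[0.028,0.003,0.003,0.048,0,0,0],[0.028,0.003,0.003,0.052,0,0,0],[0.028,0.003,0.003,0.052,0,0,0]]';python3 - <<'E'
from h import *
s=state(); y=.12
h=np.array([.12,-.993]); D=np.array([.4945,.118]);W=np.array([.5255,-.085])
print(rel(s,[*(D-.0265*h),.2613],y),rel(s,[*(W-.0265*h),.2613],y))
p,d=capture('wrist');cv2.imwrite('pics/w14.png',p)
E
```

```text
time: 13.7
position: [0.4925, 0.1573, 0.2609]
tcp_rot: [-3.135, -0.194, -0.011]
ft_force: [-0.2, -0.2, 0.1]
width: 0.328
[-0.003  0.013 -0.     0.    -0.007  0.003] [ 0.003  0.218 -0.     0.    -0.007  0.003]
```

View pics/w14.png

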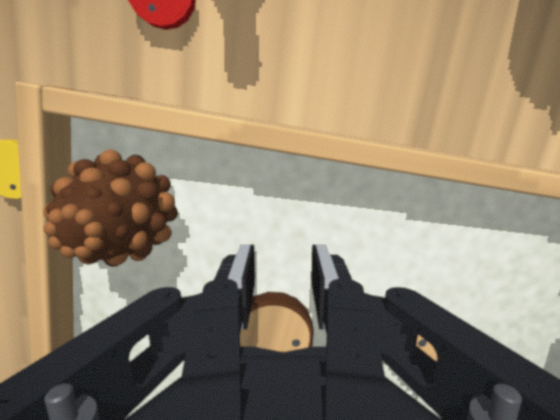

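The tips are down behind slice2 at (276,325), and the cone at (110,205) is clear. I'll shift 3 mm sideways and push.

```bash
python3 -m inch '[[0.028,-0.003,0.005,0,0,0,0],[0.028,-0.003,0.012,0,0,0,0],[0.028,-0.003,0.024,0,0,0,0],[0.028,-0.002,0.036,0,0,0,0],[0.028,-0.002,0.049,0,0,0,0],[0.028,-0.002,0.062,0,0,0,0],[0.028,-0.001,0.075,0,0,0,0],[0.028,-0.001,0.088,0,0,0,0]]';python3 - <<'E'
from h import *
s=state(); y=.12
h=np.array([.12,-.993]); W=np.array([.5255,-.085])
print(rel(s,[*(W-.0265*h),.2613],y))
p,d=capture('wrist');cv2.imwrite('pics/w15.png',p)
E
```

```text
time: 14.55
position: [0.5027, 0.0687, 0.2613]
tcp_rot: [-3.135, -0.193, -0.012]
ft_force: [-0.4, 0.3, -0.0]
width: 0.323
[ 0.004  0.129  0.     0.    -0.008  0.003]
```

View pics/w15.png

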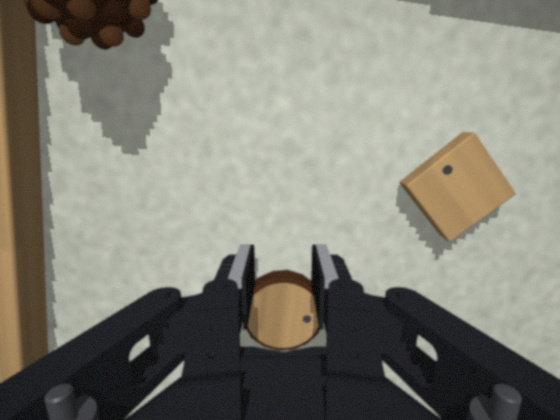

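Slice2 sits in the cradle at (285,310), and the tag at (458,185) has not been touched.

```bash
python3 -m inch '[[0.028,0,0.013,0,0,0,0],[0.028,0.001,0.029,0,0,0,0],[0.028,0.001,0.045,0,0,0,0],[0.028,0.002,0.062,0,0,0,0],[0.028,0.002,0.079,0,0,0,0],[0.028,0.003,0.096,0,0,0,0],[0.028,0.004,0.113,0,0,0,0],[0.028,0.004,0.129,0,0,0,0]]';python3 - <<'E'
from h import *
s=state(); h=np.array([.12,-.993]); D=s['position'][:2]+.0265*h; print('D',D)
for yaw,e in ((.04,0),(-.0375,0),(-.0375,.01),(-.0375,.02),(-.0375,.03),(-.0375,.036)):
    T=D+.0265*np.array([-np.sin(yaw),np.cos(yaw)])+[-.0375*e,-e]; print(rel(s,[*T,.2613],yaw))
E
```

```text
time: 15.4
position: [0.5228, -0.0612, 0.2614]
tcp_rot: [3.136, 0.193, 0.012]
ft_force: [-0.2, 0.3, 0.3]
width: 0.329
D [ 0.52600623 -0.08752331]
[ 0.002  0.     0.     0.    -0.008  0.083]
[ 0.004  0.     0.    -0.    -0.008  0.16 ]
[ 0.003  0.01   0.    -0.    -0.008  0.16 ]
[ 0.001  0.02   0.    -0.    -0.008  0.16 ]
[-0.001  0.03   0.    -0.    -0.008  0.16 ]
[-0.002  0.036  0.    -0.    -0.008  0.16 ]
```

```bash
python3 -m inch '[[0.028,0.002,0,0,0,0,0.083],[0.028,0.004,0,0,0,0,0.16],[0.028,0.003,0.010,0,0,0,0.16],[0.028,0.001,0.020,0,0,0,0.16],[0.028,-0.001,0.030,0,0,0,0.16],[0.028,-0.002,0.034,0,0,0,0.16]]';python3 - <<'E'
from h import *
s=state(); p,d=capture('wrist');cv2.imwrite('pics/w16.png',p)
E
```

```text
time: 16.0
position: [0.5249, -0.0966, 0.2614]
tcp_rot: [-3.141, 0.058, -0.012]
ft_force: [0.1, 0.1, -0.2]
width: 0.329
```

View pics/w16.png

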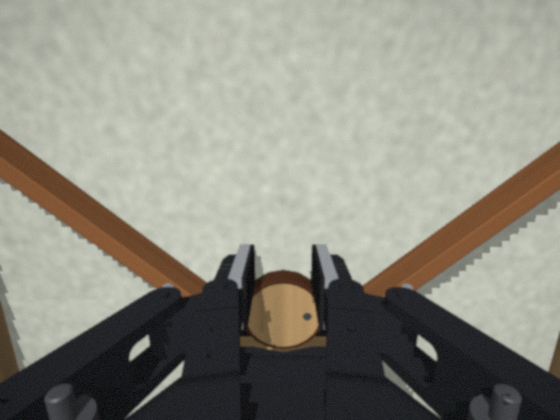

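Slice2 is centred at the gate, at (283,310). Now the final push.

```bash
python3 -m inch '[[0.028,0,0.004,0,0,0,0],[0.028,0,0.008,0,0,0,0],[0.028,0,0.009,0,0,0,0],[0.028,0,0.009,0,0,0,0]]';python3 - <<'E'
from h import *
s=state(); p,d=capture('wrist');cv2.imwrite('pics/w17.png',cv2.resize(p[200:400,180:400],None,fx=2,fy=2))
E
```

```text
time: 16.45
position: [0.5245, -0.1057, 0.2614]
tcp_rot: [-3.141, 0.059, -0.012]
ft_force: [0.9, 0.1, 0.1]
width: 0.324
```

View pics/w17.png

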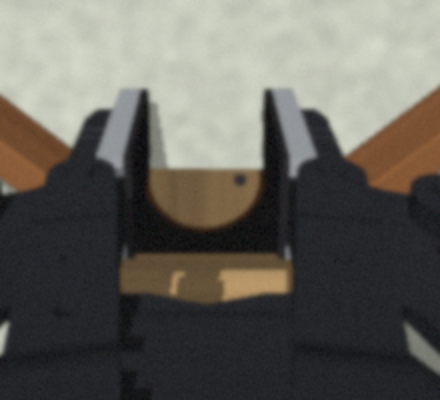

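A slice now shows below the floor edge in the slot, at (205,195). I'll withdraw upward and check from above.

```bash
python3 -m inch '[[0.028,0,-0.015,-0.01,0,0,0],[0.028,0,-0.03,-0.04,0,0,0],[0.028,-0.0,-0.06,-0.08,0,0,0],[0.028,-0.03,-0.11,-0.1,0,0,0],[0.028,-0.04,-0.16,-0.1,0,0,0],[0.028,-0.04,-0.21,-0.1,0,0,0],[0.028,-0.04,-0.25,-0.1,0,0,0],[0.028,-0.04,-0.25,-0.1,0,0,0]]';python3 - <<'E'
from h import *
s=state(); print(s['position'],s['ft_force'])
p,d=capture('wrist');cv2.imwrite('pics/w18.png',p)
a,_=capture('side');cv2.imwrite('pics/s18.png',a)
b,d=capture('top');u,v=proj('top',[.524,-.153,.085],pose('top')); u,v=int(u),int(v)
P=pose('top'); print(np.array([[round(deproj('top',uu,vv,d[vv,uu],P)[2],3) for uu in range(u-13,u+16,3)] for vv in range(v-12,v+13,3)]))
cv2.imwrite('pics/t18f.png',b);cv2.imwrite('pics/t18.png',cv2.resize(b[v-30:v+30,u-50:u+30],None,fx=6,fy=6))
E
```

```text
time: 17.3
position: [0.4921, 0.1514, 0.362]
tcp_rot: [-3.139, 0.051, -0.014]
ft_force: [0.1, -0.2, -0.3]
width: 0.326
[0.49213186 0.15138887 0.36203096] [ 0.09030334 -0.15270858 -0.3285487 ]
[[0.09  0.093 0.093 0.092 0.098 0.095 0.097 0.098 0.1   0.101]
 [0.089 0.013 0.012 0.014 0.018 0.018 0.016 0.012 0.012 0.081]
 [0.084 0.015 0.01  0.011 0.01  0.013 0.009 1.428 0.007 0.085]
 [0.089 0.037 1.428 0.043 0.04  0.009 0.008 0.014 0.011 0.082]
 [0.09  0.036 0.04  0.042 0.041 0.043 0.015 0.015 0.014 0.083]
 [0.085 0.039 0.038 0.042 0.05  0.046 0.043 0.012 0.014 0.085]
 [0.09  0.035 0.042 0.045 0.043 0.04  0.016 0.01  0.018 0.081]
 [0.091 0.101 0.044 0.045 0.048 0.042 0.009 0.015 0.013 0.09 ]
 [0.107 0.102 0.104 0.105 0.099 0.103 0.1   0.102 0.106 0.099]]
```

View pics/t18.png

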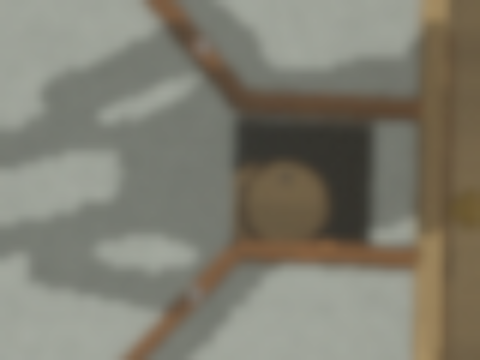

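View pics/s18.png

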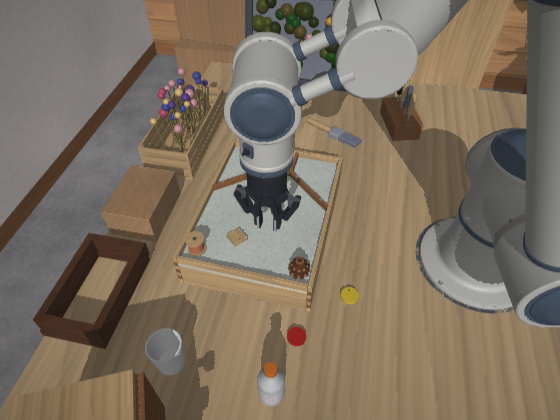

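View pics/t18f.png

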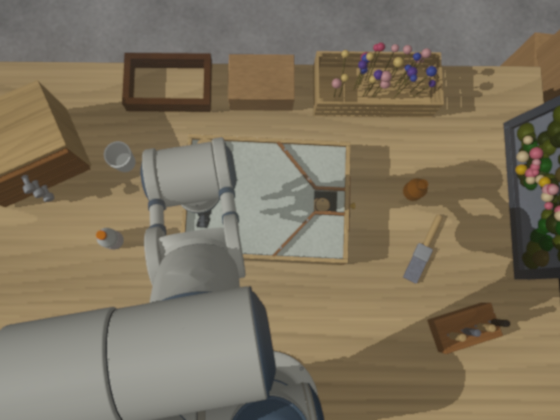

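Heights in the slot show the top of the pile at z ≈ 0.042 m. The drawer floor is at about 0.012 m, so three 10 mm slices are stacked there, some 40 mm below the tray floor. The tray holds no other slice. I'll take one last check that nothing moved, then hand in.

```bash
python3 -m inch '[[0.028,0,0,-0.01,0,0,0],[0.028,0,0,-0.01,0,0,0],[0.028,0,0,-0.01,0,0,0]]'; python3 - <<'E'
from h import *
for n in ('top','side'):
    capture(n); P=pose(n)
    for l in ('tag','spool','cone','vase','cup','glue','brush','slice1'):
        for r in place_of(n,l)[:3 if l=='slice1' else 1]: print(n,l,round(r['conf'],2),toworld(P,r['at']).round(3))
print(np.abs(state()['qvel']).max(), finish_job())
E
```

```text
time: 17.75
position: [0.4927, 0.1456, 0.372]
tcp_rot: [-3.141, 0.059, -0.014]
ft_force: [-0.2, 0.2, -0.1]
width: 0.326
top tag 0.64 [ 0.57  -0.405 -0.002]
top spool 0.57 [0.657 0.164 0.091]
top vase 0.86 [ 0.569 -0.405 -0.001]
top cup 0.89 [ 0.649  0.4   -0.003]
top glue 0.76 [ 0.431  0.419 -0.004]
top brush 0.57 [ 0.412 -0.432 -0.004]
top slice1 0.59 [ 0.528 -0.145  0.039]
top slice1 0.43 [ 0.524 -0.137  0.024]
side tag 0.72 [0.579 0.116 0.08 ]
side spool 0.62 [0.66  0.165 0.083]
side cone 0.66 [0.417 0.181 0.084]
side cup 0.59 [0.65  0.4   0.001]
side glue 0.61 [0.431 0.418 0.006]
side brush 0.73 [ 0.411 -0.432  0.003]
side slice1 0.7 [0.296 0.165 0.003]
side slice1 0.51 [0.401 0.296 0.004]
the job is handed in; nothing more can be done
0.0028988058107384564 None
```

I pushed slice1, slice3 and slice2 one at a time through the gate with the fingertips held 28 mm apart, and each dropped into the catch drawer before the next. I handed the job in at about 18 s of the 69 s allowed.

**Slices:** the top camera's depth shows the pile in the slot reaching z ≈ 0.042 m above a drawer floor at about 0.012 m. That fits three 10 mm slices stacked about 40 mm below the tray floor. Only the top slice shows clearly, so the two underneath are inferred from that height and from the empty tray.

**Other things:** the tag, spool, cone, vase, cup and glue bottle were found within about 5 mm of their first positions. The robot touched nothing at the end.

**Checks that failed or disagreed:**
- **Tag:** the top camera's last "tag" detection was really the vase; the side camera found the tag in place.
- **Cone:** the top camera missed it at the end, and only the side camera confirmed it.
- **Brush:** the only early detection was wrong (it landed on slice2), so there is no measured start position. Both cameras agree on where it lies now, and the arm never went near it at bench height.
- **Floor contact:** while finding the floor height I briefly pressed the fingertips on the tray floor with about 37 N, more than I intended. That is just under the 40 N limit set for the arm and gripper body.

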